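# Unguard and exercise a slanted dosing pump

### The arm

A 7-joint arm with a two-finger parallel gripper is mounted at the origin on a cart in front of the work surface, level with it; the furniture and walls round the work are solid. World frame = base frame: x ahead of the robot, y to its left, z up, the work surface at z = 0. Lengths are in m, angles in rad, forces in N, time in s.
With the tool pointing down it reaches from about 0.425 to 0.875 m from the base axis. Payload 8.4 kg.
Tool frame: the origin (TCP) lies on the mounting face of the last link; the fingertips stand 182 mm ahead of it and the grasp point (between the pads) lies 164 mm ahead of it (manip.grip_depth is the distance from the TCP to the grasp point, in m); z points along the fingers, x is the direction in which the jaws open and shut, and the axes are right-handed (so a half turn about z gives the same grasp; the last joint's range is limited). The gripper opens to 87 mm and grips with 3 to 60 N. Pads are 19 mm wide; open, the fingers measure 117 mm over their backs; the gripper's body (75 mm by 190 mm) begins 51 mm behind the grasp point.
Start: joints at [1.142, 0.333, 0.04, 1.465, -0.013, 1.343, -0.059], TCP at [0.21, -0.615, 0.405] pointing down, gripper open.
Joint ranges: [-2.58, 2.58], [-0.38, 2.09], [-1.3, 1.39], [0.25, 2.4], [-1.5, 4.64], [0.08, 2.09], [-2.65, 2.65]. Speed limits (rad/s): [2.22, 2.22, 2.79, 2.79, 3.14, 3.14, 3.14].

### API

Orientations are given as [roll, pitch, yaw] about the fixed x, y, z axes, in that order (R = Rz(yaw) Ry(pitch) Rx(roll)).
In Python, from cell import status, optics, manip, spotter gives the robot as it stands. The module is installed in compiled form; this text tells all that it offers.
- The arm moves only by the tool play_rows, never from a script. Its argument "motion" is a list of rows, each a list of 7 numbers: the finger opening in m, from 0 to 0.087, then the shift along the tool's x, y, z in m, then the turn, a rotation vector about the tool's x, y, z in rad. A call has 1 to 20 rows; each row is the pose to reach, as a shift and turn from the pose commanded when the call began, along the tool's axes at that moment; what a row does not reach only later rows make up. A row lasts 1/10 s, in which the tool goes at most 50 mm and 8.59 degrees, less where a joint would pass 70% of its speed; a pose out of reach is approached as far as the arm can. A call with a gripper value outside its range is refused whole. The fingers move at their own pace and stop on an object; "squeeze" is the grip in N (left out, the last holds). Time passes only in rows, so rows that repeat a pose let the fingers close. It gives the time, the measured TCP pose, the force and the opening at its end, in the units of the state.
- status.get_state(): the state, without advancing time (a new reading comes with each control period).
- optics.capture(name): name is "scene" or "top"; returns a dict with "image" (400x640x3 uint8, blue, green, red), "fx", "fy", "cx", "cy" (pixels), "k1" (the pictures are not rectified: a ray, as slopes to the right and down, at radius r is drawn at 1 + k1 r^2 times it, then the intrinsics apply), "R" (3x3) and "t" (3): a world point X has camera coordinates R X + t. Camera axes: x right, y down, z forward; pixel columns grow to the right and rows downward; lengths in m; the calibration is good to about 2 mm. A picture is of the moment at which its call begins. There is no depth.
- manip.sign_off(): hands the job in, once; it reports no verdict.
Trained networks look in a picture, given as the dict that the camera call returned (one of the last four; its "shot" number tells which), for a name from the list of things; names that differ only in an ending like _2 or _b are one class to them, and where a whole thing is asked for, a point or a joint stands for the part that bears it (a point fixed in the world has none). Each returns a list of dicts, best first, with "conf" (0 to 1); they miss things now and then, are a little off and sometimes report something else, mostly with a low value. They report only what shows in the picture. A call takes as long as a camera call. They do not tell look-alikes from the thing itself.
- spotter.boxes_of(picture, label): "point" ([x, y, z] in m, in world coordinates, good to about 4 mm: the middle of the surface that is visible of it).
- spotter.outline_of(picture, label): "mask" (400x640 bool, what is visible of it).
- spotter.tip_of(picture, label): "point" ([x, y, z] in m, in world coordinates, good to about 4 mm: a listed point, or the origin of a listed thing).
The state is a dict: "t": time; "joint_positions": joint angles; "qd": joint speeds; "joint_efforts": joint torques, N m; "tcp_pos": TCP position; "tcp_rot": TCP orientation; "ft_force": force on the tool from outside, world axes, zero at the start; "wrist_torque": the same for the moment, N m; "grip_width": opening from 0.0 (shut) to 1.0 (fully open).
Only numpy, scipy, OpenCV 4.12 (cv2) and the standard library are available. Lean on these libraries where they do the work, as an engineer would, in place of code of your own. Each camera call takes 0.05 s, during which the arm holds its last target. There are 200 camera calls.

### The job

Get the slanted dosing pump ready for use: lift its yellow guard plate out of the slot in front of the plunger and hang it by its eye on the peg. Then press the blue plunger head, with the tool slanted in line with the plunger, all the way down to its stop without ramming it, hold it there for about a second, and let it come fully up again. Leave the bottles standing where they are.

Things in the scene. Friction and masses are not known exactly. Their poses are not given: they have to be found in the camera images.
- pump_stand: Slanted dosing pump on a fixed grey base 184 x 124 x 14 mm. Origin: underside of the base (base spans x -77 to 107 mm); z up, -x its front, y sideways. The pump axis lies in the x-z plane, leaning 35 degrees from vertical to the front: up along it is (-0.574, 0, 0.819). A clear shield roofs the pump at z = 140 to 145 mm, x = 25 to 109, y = +-56 mm.
- guard_slot (a point): Middle of the guard slot's floor, at (-22, 0, 14) mm in pump_stand. The slot is two aluminium U channels at y = +-21 to 34 mm whose top is at z = 44 mm; 1.5 mm play on each face of the guard. Axes of pump_stand. Note: the sash bar of the hood crosses the whole opening in front, its underside 575 mm above the worktop at x = 330 to 356 mm from the base: the arm must reach in beneath it.
- press_end (a point): Point on the pump axis, at (30, 0, 85) mm in pump_stand, axes of pump_stand. The barrel is clamped anywhere in a 16 mm range along the axis, unreported: the top face of the plunger head at its stop is 0 to 16 mm further up the axis than this point, and with the plunger up another 14 mm further. Find it by touch or sight.
- plunger (a joint): Spring plunger with a round blue head, 36 mm across and 10 mm thick, pressed along the slanted axis. 0 = fully up, 0.014 m = at its stop. The spring takes about 3 N to start and 9 N at the stop. The head is cushioned: under load it sinks about 1 mm on the rod per 4 N. More than 40 N on the pump is ramming.
- guard: Yellow plate 8 (x) x 50 (y) x 120 (z) mm, 80 g, upright in the guard slot, faces along x. Origin: centre of its lower edge; z up along the plate. Its upper 90 mm stand free above the slot: grip the two long edges (50 mm apart) near the top, with a tool slanted 25 to 45 degrees, wrist towards the robot; lift at least 35 mm to clear the slot.
- guard_eye (a point): Centre of the round 24 mm eye through the guard, 82 mm above its lower edge and 38 mm below its top; the eye's axis is the guard's x.
- peg_stand: Fixed stand with a dark base 110 x 100 x 12 mm and an upright post (20 mm wide, top at z = 137 mm, front face at x = 30 mm). Origin: on the underside of the base, z up, -x its front. From the post a steel peg 8 mm thick runs to the front, rising 10 degrees, along y = 0 from (30, 0, 113) mm to its tip.
- peg_tip (a point): Centre of the peg's red ball end (11 mm across), at (-35, 0, 125) mm in peg_stand. Axes are those of peg_stand.
- buffer_bottle: Bystander: white plastic bottle with a white cap, 62 mm across, 120 mm tall, loose; origin at the centre of its underside.
- reagent_blue: Bystander: glass bottle with a blue cap, 68 mm across, 135 mm tall, loose; origin at the centre of its underside.
There are look-alikes about, which are no part of the job. Of the things like the guard, leave any that is black, green or orange; of the rest the larger one is meant.

How it is judged:
By the outcome, as a careful person would: the job done as asked, in the order asked, and still so for the second after the job is handed in, with the robot touching nothing.
It also fails if it takes over 54 s, if anything falls off the work surface, if the arm or the gripper's body presses on something with over 40 N, if the wrist force passes 120 N, or if a joint passes its speed limit or range.

## Working session

There is one attempt and no reset: what is moved stays moved. The work goes in short steps, Python scripts to look and compute and a tool call to move; the robot and the scene stay as the last step left them, time stands still between calls to the robot, and variables do not carry over. Pictures are saved under pics/ and viewed, about 8 in all and at most 12, crops included, and the job is handed in when it is done.

Besides the shell and the picture viewer there is one more tool, called after "Call:" by a JSON object that holds its "name" and its "arguments". play_rows: Moves the arm, as the interface text tells. Its arguments: {"type":"object","properties":{"motion":{"type":"array"},"squeeze":{"type":"number"}},"required":["motion"]}

```bash
mkdir -p pics
cat > h.py <<'E'
import numpy as np, cv2
from cell import status, optics, manip, spotter
from scipy.spatial.transform import Rotation as Ro
E
python3 - <<'E'
from h import *
ps={}
for n in("scene","top"):
    p=optics.capture(n); cv2.imwrite(f"pics/{n}0.png",p["image"]); ps[n]=p
    print(n,p["fx"],p["cx"],p["cy"],p["k1"],np.round(p["R"],3).tolist(),np.round(p["t"],3))
    for l in["pump_stand","guard_slot","guard","guard_eye","peg_stand","peg_tip","press_end","buffer_bottle","reagent_blue"]:
        print(l,[(np.round(d["point"],3).tolist(),round(d["conf"],2)) for d in spotter.tip_of(p,l)][:4])
s=status.get_state();print(s)
np.save
E
```

```text
scene 361.62110993034815 314.40245469649307 199.99655583481143 -0.08007875018260066 [[0.966, -0.26, -0.003], [-0.229, -0.843, -0.487], [0.124, 0.471, -0.873]] [-0.604  0.188  0.884]
pump_stand [([0.545, -0.238, -0.0], 0.82)]
guard_slot [([0.521, -0.235, 0.015], 0.9)]
guard [([0.759, 0.032, 0.0], 0.93), ([0.718, -0.226, -0.005], 0.91), ([0.577, -0.107, -0.005], 0.81), ([0.522, -0.234, 0.016], 0.54)]
guard_eye [([0.762, 0.03, 0.08], 0.97), ([0.717, -0.217, 0.084], 0.71), ([0.519, -0.232, 0.1], 0.67), ([0.578, -0.108, 0.063], 0.62)]
peg_stand [([0.569, 0.013, 0.003], 0.81)]
peg_tip [([0.541, 0.022, 0.124], 0.65)]
press_end [([0.573, -0.245, 0.088], 0.56)]
buffer_bottle [([0.441, 0.207, 0.004], 0.57)]
reagent_blue []
top 403.82780228146976 323.3480595696244 199.72987281702487 -0.001406596287941435 [[0.007, -1.0, 0.021], [-0.981, -0.011, -0.195], [0.195, -0.019, -0.981]] [-0.043  0.613  0.824]
pump_stand [([0.542, -0.238, -0.002], 0.7)]
guard_slot [([0.518, -0.234, 0.015], 0.8)]
guard [([0.715, -0.222, 0.0], 0.86), ([0.579, -0.106, 0.002], 0.72), ([0.522, -0.235, 0.017], 0.7), ([0.672, -0
[... 452 characters left out ...]
_positions': array([ 1.14177148,  0.33323064,  0.03991002,  1.46537845, -0.01338521,
        1.34332468, -0.05844412]), 'qd': array([ 8.51103436e-04,  4.18558902e-04,  1.56878791e-03, -7.58796742e-06,
        1.38585676e-03,  8.01142863e-04, -4.56574205e-04]), 'joint_efforts': array([ 3.25035335e-04, -6.56116176e+01,  1.33332409e+00, -4.04067457e+01,
       -5.98317501e-02,  3.52621707e-02,  7.85480984e-05]), 'tcp_pos': array([ 0.21049599, -0.61495834,  0.40473678]), 'tcp_rot': array([ 3.14157706e+00,  7.44487735e-05, -1.24095205e+00]), 'ft_force': array([-0.75872856,  0.19055219,  0.3890203 ]), 'wrist_torque': array([-0.00133777, -0.0219736 , -0.01483435]), 'grip_width': 0.9981277969631246}
```

View pics/scene0.png

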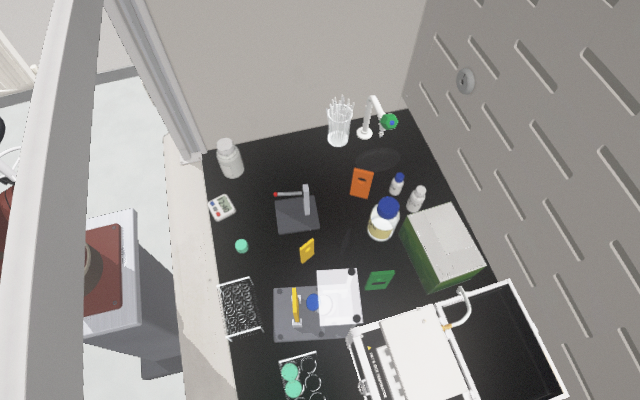

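View pics/top0.png

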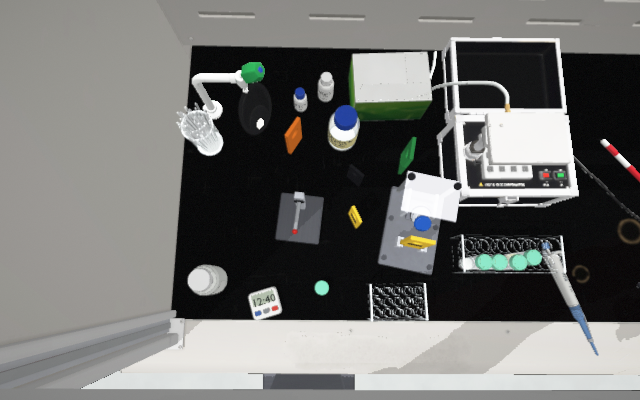

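Guard-like candidates in the scene picture: orange (361,184), small loose yellow (307,250), green (379,280), black (top picture, 356,175), and the yellow plate in the pump slot (295,305). I choose the slot one. Next is a close crop with model overlays to check that choice and the stand yaws.

```bash
cat >> h.py <<'E'
def proj(p,X):
    X=np.atleast_2d(X)@np.array(p["R"]).T+p["t"]; s=X[:,:2]/X[:,2:]; s=s*(1+p["k1"]*(s**2).sum(1,keepdims=True))
    return s*[p["fx"],p["fy"]]+[p["cx"],p["cy"]]
def W(o,yaw,pts): return np.atleast_2d(pts)@Ro.from_euler('z',yaw).as_matrix().T+o
def ray(p,uv):
    d=(np.array(uv,float)-[p["cx"],p["cy"]])/[p["fx"],p["fy"]]; s=d.copy()
    for _ in range(10): s=d/(1+p["k1"]*(s@s))
    R=np.array(p["R"]); return -R.T@p["t"], R.T@np.r_[s,1]
def onz(p,uv,z):
    c,d=ray(p,uv); return c+d*(z-c[2])/d[2]
E
cat > crop.py <<'E'
from h import *
import sys
p=optics.capture("top"); im=p["image"]
def crop(x0,y0,w,h,k): return cv2.resize(im[y0:y0+h,x0:x0+w],None,fx=k,fy=k,interpolation=cv2.INTER_CUBIC)
a=crop(370,165,100,115,5); b=crop(265,185,60,62,5)
c=np.zeros((575,800,3),np.uint8); c[:,:500]=a; c[:310,500:800]=b
c=np.clip(c.astype(float)*1.0,0,255); c=(255*(c/255)**.6).astype(np.uint8)
cv2.imwrite("pics/crop1.png",c)
for o,yaw,(xa,xb,hy,z),(x0,y0,ox) in[((.543,-.238,0),-.18,(-.077,.107,.062,.014),(370,165,0)),((.570,.014,0),-.2,(-.055,.055,.05,.012),(265,185,500))]:
    P=W(o,yaw,[[xa,hy,z],[xa,-hy,z],[xb,-hy,z],[xb,hy,z]]); print(np.round((proj(p,P)-[x0,y0])*5+[ox,0]).tolist())
E
python3 crop.py
```

```text
[[42.0, 493.0], [314.0, 545.0], [367.0, 151.0], [105.0, 101.0]]
[[541.0, 282.0], [757.0, 328.0], [807.0, 94.0], [596.0, 49.0]]
```

View pics/crop1.png

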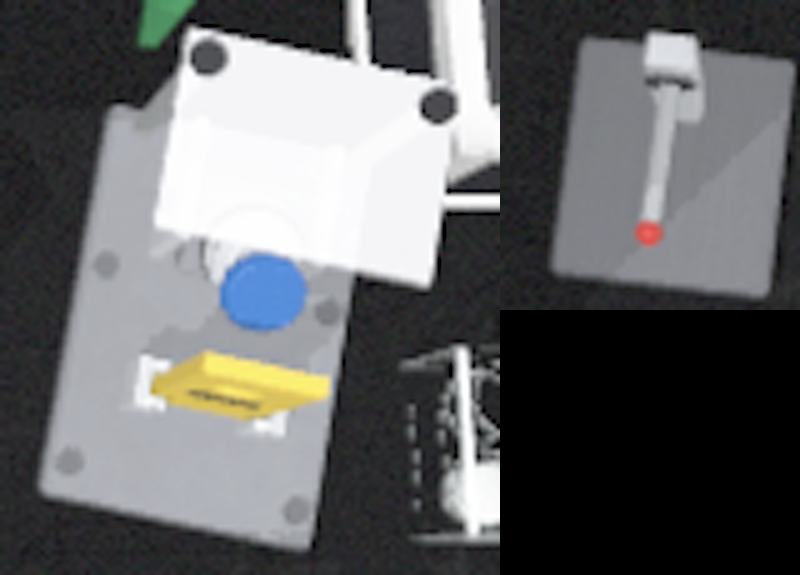

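The crop shows the large yellow plate with a dark eye in the slot (240,390 in the crop). It stands in front of the blue head (263,291), and the peg's red ball is at (648,233). I'll fit the stand poses from the base corners I can see.

```bash
cat > fit.py <<'E'
from h import *
from scipy.optimize import least_squares as ls
p=optics.capture("top")
def fit(pts,uv,x0):
    f=lambda q:(proj(p,W([q[0],q[1],0],q[2],pts))-uv).ravel()
    r=ls(f,x0); return r.x,np.abs(r.fun).max()
uv=lambda a,ox,x0,y0:(np.array(a,float)-[ox,0])/5+[x0,y0]
A,e=fit([[-.077,.062,.014],[-.077,-.062,.014],[.107,.062,.014]],uv([[38,495],[310,552],[105,103]],0,370,165),[.54,-.24,-.19]);print(A,e)
z=.012;B,e=fit([[-.055,.05,z],[-.055,-.05,z],[.055,-.05,z],[.055,.05,z]],uv([[552,273],[770,299],[798,61],[582,37]],500,265,185),[.57,.01,-.1]);print(B,e)
tip=W([B[0],B[1],0],B[2],[-.035,0,.125]);print("tip",tip,proj(p,tip),"seen",uv([[648,233]],500,265,185))
g=W([A[0],A[1],0],A[2],[[-.022,0,.014],[-.022,0,.134],[-.022,.025,.134],[-.022,-.025,.134]]);print(g,((proj(p,g)-[370,165])*5).round())
for s in range(14,31,2):
    c=W([A[0],A[1],0],A[2],[.03-.574*s/1e3,0,.085+.819*s/1e3]);print(s,(proj(p,c)-[370,165])*5)
m=spotter.outline_of(p,"plunger");
for d in m[:2]:
    v,u=np.nonzero(d["mask"]);print("plunger mask",d["conf"],len(u),(u.mean()-370)*5,(v.mean()-165)*5)
hsv=cv2.cvtColor(p["image"],cv2.COLOR_BGR2HSV)[205:240,405:440]
v,u=np.nonzero((abs(hsv[...,0].astype(int)-108)<12)&(hsv[...,1]>120));print("blue",len(u),(u.mean()+405-370)*5,(v.mean()+205-165)*5, u.min()+405,u.max()+405,v.min()+205,v.max()+205)
E
python3 fit.py
```

```text
[ 0.54107059 -0.23694362 -0.19240934] 0.21827939139103592
[ 0.57966959  0.01409578 -0.10375378] 0.1842479589560071
tip [[0.54485781 0.01772065 0.125     ]] [[296.01326594 226.99065576]] seen [[294.6 231.6]]
[[ 0.51947657 -0.23273668  0.014     ]
 [ 0.51947657 -0.23273668  0.134     ]
 [ 0.52425718 -0.20819802  0.134     ]
 [ 0.51469596 -0.25727534  0.134     ]] [[193. 402.]
 [262. 377.]
 [200. 364.]
 [324. 390.]]
14 [[254.4491268  282.50747337]]
16 [[255.04743418 284.6255335 ]]
18 [[255.64834763 286.75282472]]
20 [[256.25188418 288.8894075 ]]
22 [[256.85806105 291.03534281]]
24 [[257.46689559 293.19069219]]
26 [[258.07840532 295.35551769]]
28 [[258.69260789 297.52988193]]
30 [[259.30952114 299.71384805]]
plunger mask 0.65 196 261.3265306122449 288.3163265306122
blue 211 260.6635071090048 290.6161137440759 414 431 216 230
```

```bash
cat >> h.py <<'E'
PO=np.array([.5411,-.2369,0]);PY=-.1924
GY=-.1038
def toolR(yaw,tilt):  # tool x=-y of stand, z forward-down
    t=np.radians(tilt); M=np.array([[0,-np.cos(t),np.sin(t)],[-1,0,0],[0,-np.sin(t),-np.cos(t)]])
    return Ro.from_euler('z',yaw)*Ro.from_matrix(M)
def move(R,grip,depth=.164):
    "relative shift/turn from present pose to put the point `depth` ahead of TCP at grip"
    s=status.get_state(); R0=Ro.from_euler('xyz',s["tcp_rot"]); P=np.array(grip)-R.apply([0,0,depth])
    return np.round(R0.inv().apply(P-s["tcp_pos"]),4), np.round((R0.inv()*R).as_rotvec(),4), np.round(P,3)
E
python3 - <<'E'
from h import *
P=[];D=[]
for n in("top","scene"):
    p=optics.capture(n);h=cv2.cvtColor(p["image"],cv2.COLOR_BGR2HSV).astype(int)
    u0,v0=proj(p,[[.538,.02,.125]])[0].astype(int);k=12;w=h[v0-k:v0+k,u0-k:u0+k]
    v,u=np.nonzero(((w[...,0]<10)|(w[...,0]>170))&(w[...,1]>120));uv=[u.mean()+u0-k,v.mean()+v0-k];print(n,len(u),uv,onz(p,uv,.125))
    c,d=ray(p,uv);P.append(c);D.append(d/np.linalg.norm(d))
A=sum(np.eye(3)-np.outer(d,d) for d in D);b=sum((np.eye(3)-np.outer(d,d))@c for c,d in zip(P,D));print("ball",np.linalg.solve(A,b))
R=toolR(PY,35); g=W(PO,PY,[-.022,0,.122])[0]
print("grip",g, "tool z",R.apply([0,0,1]))
for b in(.12,.0): print(move(R,g-R.apply([0,0,b])))
E
```

```text
top 22 [np.float64(294.1818181818182), np.float64(231.1818181818182)] [0.5364169  0.02119693 0.125     ]
scene 18 [np.float64(274.6666666666667), np.float64(194.0)] [0.53501142 0.02202685 0.125     ]
ball [0.53556693 0.02098504 0.12700536]
grip [ 0.51950594 -0.23269327  0.122     ] tool z [ 0.56299289 -0.10967651 -0.81915204]
(array([-0.3429, -0.275 ,  0.0501]), array([0.5967, 0.1594, 0.5056]), array([ 0.36 , -0.202,  0.355]))
(array([-0.3085, -0.3346,  0.1484]), array([0.5967, 0.1594, 0.5056]), array([ 0.427, -0.215,  0.256]))
```

Call:
{"name": "play_rows", "arguments": {"motion": [[0.087,-0.1,-0.08,0.015,0.18,0.05,0.15],[0.087,-0.1,-0.08,0.015,0.18,0.05,0.15],[0.087,-0.1,-0.08,0.015,0.18,0.05,0.15],[0.087,-0.2,-0.16,0.03,0.36,0.1,0.3],[0.087,-0.2,-0.16,0.03,0.36,0.1,0.3],[0.087,-0.2,-0.16,0.03,0.36,0.1,0.3],[0.087,-0.343,-0.275,0.05,0.597,0.159,0.506],[0.087,-0.343,-0.275,0.05,0.597,0.159,0.506],[0.087,-0.343,-0.275,0.05,0.597,0.159,0.506],[0.087,-0.343,-0.275,0.05,0.597,0.159,0.506],[0.087,-0.343,-0.275,0.05,0.597,0.159,0.506],[0.087,-0.343,-0.275,0.05,0.597,0.159,0.506]]}}

```text
t: 2.45
tcp_pos: [0.3596, -0.2011, 0.3551]
tcp_rot: [-2.53, -0.001, -1.762]
ft_force: [-0.5, 0.3, 0.8]
grip_width: 1.0
```

Run:
```python
from h import *
R=toolR(PY,35); g=W(PO,PY,[-.022,0,.121])[0]
s=status.get_state();print(s["tcp_pos"],s["joint_positions"].round(2),s["ft_force"])
for b in(.12,.0): print(move(R,g-R.apply([0,0,b])))
p=optics.capture("scene");q=optics.capture("top");cv2.imwrite("pics/a2.png",np.hstack([p["image"][100:400,180:480],q["image"][100:400,300:600]]))
```

```text
[ 0.35962731 -0.20107593  0.35509615] [ 0.93 -0.32 -0.37  2.29 -0.54  0.63 -0.86] [-0.46366491  0.34818242  0.80834412]
(array([0.0005, 0.0008, 0.0012]), array([-0.0006,  0.0002,  0.0014]), array([ 0.36 , -0.202,  0.354]))
(array([0.0005, 0.0008, 0.1212]), array([-0.0006,  0.0002,  0.0014]), array([ 0.427, -0.215,  0.255]))
```

View pics/a2.png

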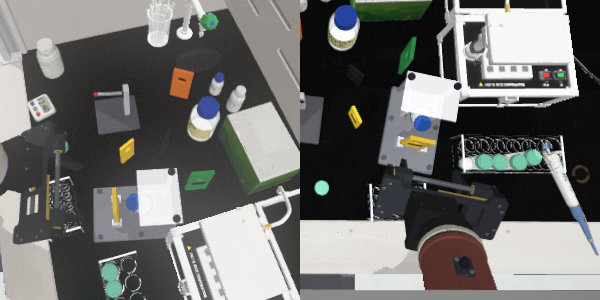

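The gripper is square in front of the guard with no contact. Next I move in and close.

Call:
{"name": "play_rows", "arguments": {"motion": [[0.087,0,0,0.04,0,0,0],[0.087,0,0,0.08,0,0,0],[0.087,0,0.001,0.105,0,0,0],[0.087,0,0.001,0.121,0,0,0],[0.087,0,0.001,0.121,0,0,0],[0.04,0,0.001,0.121,0,0,0],[0.04,0,0.001,0.121,0,0,0],[0.04,0,0.001,0.121,0,0,0],[0.04,0,0.001,0.121,0,0,0],[0.04,0,0.001,0.121,0,0,0],[0.04,0,0.001,0.121,0,0,0]], "squeeze": 25}}

```text
t: 3.65
tcp_pos: [0.4269, -0.2145, 0.2554]
tcp_rot: [-2.53, 0.0, -1.763]
ft_force: [-0.2, -0.2, 1.3]
grip_width: 0.571
```

Run:
```python
from h import *
R=toolR(PY,35); g=W(PO,PY,[-.022,0,.121])[0]
s=status.get_state();print(s["tcp_pos"],s["grip_width"]*87,s["ft_force"])
print("up50",move(R,g+[0,0,.05]))
p=optics.capture("scene");q=optics.capture("top");cv2.imwrite("pics/a3.png",cv2.resize(np.hstack([p["image"][240:370,230:360],q["image"][150:280,350:480]]),None,fx=3,fy=3))
```

```text
[ 0.42693023 -0.21452362  0.25542847] 49.67578399555056 [-0.21491362 -0.19922821  1.25889577]
up50 (array([ 0.0001, -0.0289, -0.0407]), array([-0.0007, -0.0001, -0.0003]), array([ 0.427, -0.215,  0.305]))
```

View pics/a3.png

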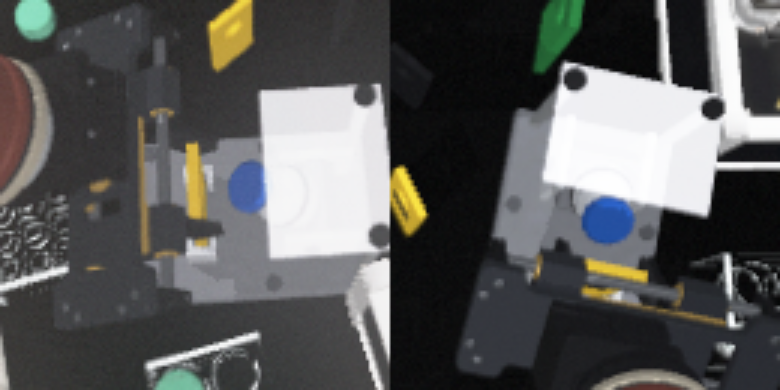

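The fingers stopped at 50 mm, which is the guard's width, and the plate is between the pads. I lift it straight up.

Call:
{"name": "play_rows", "arguments": {"motion": [[0.04,0,-0.0057,-0.0082,0,0,0],[0.04,0,-0.0115,-0.0164,0,0,0],[0.04,0,-0.0172,-0.0246,0,0,0],[0.04,0,-0.023,-0.0328,0,0,0],[0.04,0,-0.0287,-0.041,0,0,0],[0.04,0,-0.0344,-0.0491,0,0,0],[0.04,0,-0.0344,-0.0491,0,0,0]]}}

```text
t: 4.45
tcp_pos: [0.4274, -0.2147, 0.3169]
tcp_rot: [-2.528, -0.001, -1.764]
ft_force: [0.5, -0.4, -0.4]
grip_width: 0.571
```

```bash
cat >> h.py <<'E'
TIP=np.array([.536,.0212,.126])
GO=TIP-Ro.from_euler('z',GY).apply([-.035,0,.125])
def eye2grip(eye): return np.array(eye)+[0,0,DZ]
DZ=.121-.096
E
python3 - <<'E'
from h import *
R=toolR(GY,35);print("GO",GO)
s=status.get_state();print(s["tcp_pos"],s["grip_width"]*87,s["ft_force"])
pre=W(GO,GY,[-.11,0,.125])[0]; print("pre",pre,move(R,eye2grip(pre)))
ps=[optics.capture(n) for n in("scene","top")]
for p in ps: print([(np.round(d["point"],3),round(d["conf"],2)) for d in spotter.tip_of(p,"guard_eye")])
# expected eye
Rn=Ro.from_euler('xyz',s["tcp_rot"]);g=Rn.apply([0,0,.164])+s["tcp_pos"];print("exp eye",g-[0,0,DZ])
p,q=ps;cv2.imwrite("pics/a4.png",cv2.resize(np.hstack([p["image"][210:370,220:380],q["image"][150:310,340:500]]),None,fx=2.5,fy=2.5))
E
```

```text
GO [0.57081162 0.01757352 0.001     ]
[ 0.42740671 -0.21472429  0.31686829] 49.642435180121375 [ 0.4852991  -0.37015722 -0.41077319]
pre [0.46140368 0.02897103 0.126     ] (array([-0.2374,  0.1056, -0.036 ]), array([-0.0026, -0.0516, -0.0724]), array([0.368, 0.039, 0.285]))
[(array([ 0.72 , -0.22 ,  0.081]), 0.84), (array([0.761, 0.031, 0.08 ]), 0.73), (array([ 0.674, -0.106,  0.06 ]), 0.64), (array([ 0.519, -0.229,  0.159]), 0.57), (array([ 0.58 , -0.109,  0.064]), 0.53)]
[(array([0.761, 0.031, 0.082]), 0.86), (array([ 0.716, -0.222,  0.084]), 0.72), (array([ 0.524, -0.231,  0.154]), 0.64), (array([ 0.674, -0.106,  0.062]), 0.63), (array([ 0.575, -0.109,  0.065]), 0.47)]
exp eye [ 0.52005593 -0.2328949   0.15777149]
```

View pics/a4.png

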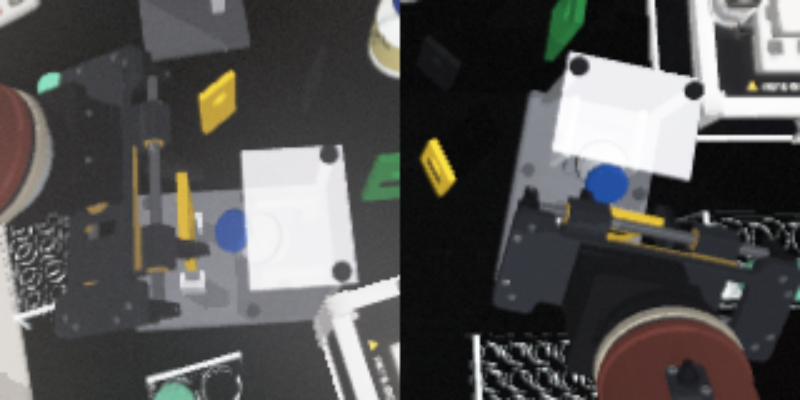

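Run:
```python
from h import *
R=toolR(GY,35)
for z in(.157,.127):
    pre=W(GO,GY,[-.085,0,z])[0]; print("pre",pre,move(R,eye2grip(pre)))
```

```text
pre [0.48626912 0.02638069 0.158     ] (array([-0.2394,  0.0651, -0.0487]), array([ 0.0007, -0.0501, -0.0732]), array([0.393, 0.036, 0.317]))
pre [0.48626912 0.02638069 0.128     ] (array([-0.2394,  0.0823, -0.0242]), array([ 0.0007, -0.0501, -0.0732]), array([0.393, 0.036, 0.287]))
```

Call:
{"name": "play_rows", "arguments": {"motion": [[0.04,-0.02,0.0054,-0.004,0,-0.004,-0.006],[0.04,-0.05,0.0136,-0.0102,0,-0.0105,-0.0153],[0.04,-0.08,0.0218,-0.0163,0,-0.0168,-0.0245],[0.04,-0.11,0.03,-0.0224,0,-0.023,-0.0336],[0.04,-0.14,0.038,-0.0285,0,-0.0293,-0.0428],[0.04,-0.17,0.0462,-0.0346,0,-0.0356,-0.052],[0.04,-0.2,0.0544,-0.0407,0,-0.042,-0.061],[0.04,-0.225,0.0612,-0.0458,0,-0.047,-0.0688],[0.04,-0.2394,0.0651,-0.0487,0.0007,-0.0501,-0.0732],[0.04,-0.2394,0.0823,-0.0242,0.0007,-0.0501,-0.0732],[0.04,-0.2394,0.0823,-0.0242,0.0007,-0.0501,-0.0732]]}}

```text
t: 5.75
tcp_pos: [0.3928, 0.0371, 0.2866]
tcp_rot: [-2.532, 0.0, -1.672]
ft_force: [0.1, -0.5, -0.2]
grip_width: 0.575
```

Run:
```python
from h import *
R=toolR(GY,35)
s=status.get_state();print(s["tcp_pos"],s["joint_positions"].round(2),s["grip_width"]*87,s["ft_force"])
Rn=Ro.from_euler('xyz',s["tcp_rot"]);g=Rn.apply([0,0,.164])+s["tcp_pos"];e=g-[0,0,DZ];print("exp eye",e, "in stand",Ro.from_euler('z',-GY).apply(e-GO))
ps=[optics.capture(n) for n in("scene","top")]
for p in ps:
  print([(np.round(d["point"],3),round(d["conf"],2)) for d in spotter.tip_of(p,"guard_eye") if d["point"][0]<.56], [(np.round(d["point"],3),round(d["conf"],2)) for d in spotter.tip_of(p,"peg_tip")])
for x,z in((-.085,.125),(-.035,.124),(-.005,.118),(0,.110)): print(x,z,move(R,eye2grip(W(GO,GY,[x,0,z])[0])))
p,q=ps;cv2.imwrite("pics/a5.png",cv2.resize(np.hstack([p["image"][130:250,210:340],q["image"][170:290,240:370]]),None,fx=3,fy=3))
```

```text
[0.39283896 0.03711058 0.28655001] [ 0.6  -0.33 -0.78  2.4  -0.13  0.4  -1.78] 50.02396835956733 [ 0.10055805 -0.45501537 -0.23234092]
exp eye [0.4862604  0.02765027 0.12709207] in stand [-0.08514022  0.00126185  0.12609207]
[(array([0.487, 0.03 , 0.128]), 0.49)] [(array([0.537, 0.023, 0.123]), 0.94), (array([0.57 , 0.014, 0.004]), 0.31)]
[(array([0.489, 0.025, 0.13 ]), 0.57)] [(array([0.538, 0.025, 0.124]), 0.75), (array([ 0.57 , -0.242,  0.085]), 0.16)]
-0.085 0.125 (array([-0.0007,  0.0017,  0.0021]), array([-0.0009, -0.0013, -0.0011]), array([0.393, 0.036, 0.285]))
-0.035 0.124 (array([-0.0008, -0.0386,  0.0316]), array([-0.0009, -0.0013, -0.0011]), array([0.442, 0.031, 0.284]))
-0.005 0.118 (array([-0.0009, -0.0597,  0.0538]), array([-0.0009, -0.0013, -0.0011]), array([0.472, 0.028, 0.278]))
0 0.11 (array([-0.0009, -0.0592,  0.0632]), array([-0.0009, -0.0013, -0.0011]), array([0.477, 0.027, 0.27 ]))
```

View pics/a5.png

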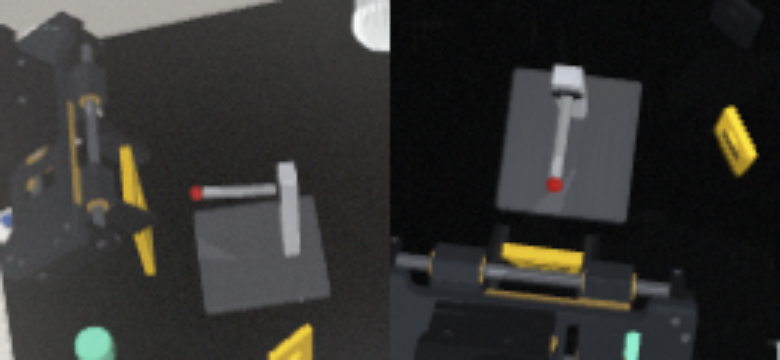

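The plate is upright, and its centre at (543,258) lies on the line of the peg, whose ball is at (554,184). I thread it on slowly.

Call:
{"name": "play_rows", "arguments": {"motion": [[0.04,-0.0003,-0.013,0.0105,0,0,0],[0.04,-0.0006,-0.026,0.021,0,0,0],[0.04,-0.0008,-0.0326,0.0264,0,0,0],[0.04,-0.0008,-0.0386,0.0316,0,0,0],[0.04,-0.0008,-0.0456,0.039,0,0,0],[0.04,-0.0008,-0.0526,0.0464,0,0,0],[0.04,-0.0009,-0.0597,0.0538,0,0,0],[0.04,-0.0009,-0.0597,0.0538,0,0,0]]}}

```text
t: 6.85
tcp_pos: [0.4731, 0.0278, 0.2783]
tcp_rot: [-2.53, 0.0, -1.676]
ft_force: [-0.2, -0.5, -1.4]
grip_width: 0.572
```

Run:
```python
from h import *
R=toolR(GY,35)
s=status.get_state();print(s["tcp_pos"],s["grip_width"]*87,s["ft_force"])
Rn=Ro.from_euler('xyz',s["tcp_rot"]);g=Rn.apply([0,0,.164])+s["tcp_pos"];e=g-[0,0,DZ];print("in stand",Ro.from_euler('z',-GY).apply(e-GO))
for x,z in((-.0,.108),): print(x,z,move(R,eye2grip(W(GO,GY,[x,0,z])[0])))
p,q=[optics.capture(n) for n in("scene","top")]
cv2.imwrite("pics/a6.png",cv2.resize(np.hstack([p["image"][130:250,210:340],q["image"][170:290,240:370]]),None,fx=3,fy=3))
```

```text
[0.47308736 0.02782922 0.27825269] 49.74075267293409 [-0.20026993 -0.4635578  -1.39654989]
in stand [-4.06383442e-03 -2.78668064e-05  1.18003287e-01]
-0.0 0.108 (array([0.0001, 0.0023, 0.0105]), array([-0.001 , -0.0006, -0.0016]), array([0.477, 0.027, 0.268]))
```

View pics/a6.png

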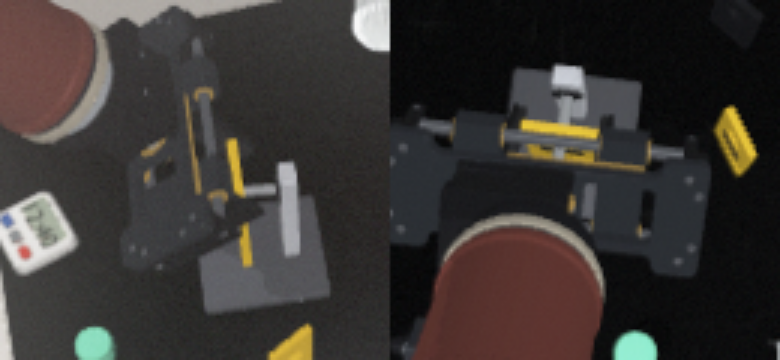

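The peg shows on both sides of the plate (peg visible behind it at (262,190)), and the force is small. I lower it onto the peg.

Call:
{"name": "play_rows", "arguments": {"motion": [[0.04,0,0.0012,0.0016,0,0,0],[0.04,0,0.0023,0.0033,0,0,0],[0.04,0,0.0034,0.0049,0,0,0],[0.04,0,0.004,0.0057,0,0,0],[0.04,0,0.004,0.0057,0,0,0]]}}

```text
t: 7.45
tcp_pos: [0.4725, 0.0287, 0.2711]
tcp_rot: [-2.53, -0.0, -1.674]
ft_force: [0.5, 0.1, 1.3]
grip_width: 0.567
```

Call:
{"name": "play_rows", "arguments": {"motion": [[0.06,0,0,0,0,0,0],[0.087,0,0,0,0,0,0],[0.087,0,0,0,0,0,0],[0.087,0,0,0,0,0,0],[0.087,0,0,0,0,0,0],[0.087,0,0,-0.015,0,0,0],[0.087,0,0,-0.04,0,0,0],[0.087,0,0,-0.07,0,0,0],[0.087,0,0,-0.09,0,0,0],[0.087,0,0,-0.09,0,0,0]]}}

```text
t: 8.45
tcp_pos: [0.4207, 0.0347, 0.347]
tcp_rot: [-2.526, -0.001, -1.674]
ft_force: [0.9, 0.4, -0.8]
grip_width: 0.999
```

Run:
```python
from h import *
s=status.get_state();print(s["tcp_pos"],s["joint_positions"].round(2),s["grip_width"]*87,s["ft_force"])
p,q=[optics.capture(n) for n in("scene","top")]
for d in(p,q):print([(np.round(d["point"],3),round(d["conf"],2)) for d in spotter.tip_of(d,"guard_eye")])
cv2.imwrite("pics/a7.png",cv2.resize(np.hstack([p["image"][130:250,210:340],q["image"][170:290,240:370]]),None,fx=3,fy=3))
R=toolR(PY,35)
for s in(45,36,):
    t=W(PO,PY,[.03-.574*s/1e3,0,.085+.819*s/1e3])[0]
    for b in(.08,0): print(s,b,move(R,t-R.apply([0,0,b]),.182))
```

```text
[0.42074811 0.03472202 0.34704307] [ 0.65 -0.36 -0.76  2.27 -0.19  0.53 -1.69] 86.88683922490956 [ 0.94803643  0.38103134 -0.84292807]
[(array([0.765, 0.028, 0.077]), 0.97), (array([ 0.719, -0.219,  0.083]), 0.96), (array([ 0.673, -0.108,  0.058]), 0.59), (array([0.563, 0.018, 0.116]), 0.57), (array([ 0.579, -0.111,  0.065]), 0.55)]
[(array([0.763, 0.031, 0.082]), 0.72), (array([ 0.67 , -0.107,  0.062]), 0.71), (array([ 0.714, -0.222,  0.079]), 0.66), (array([0.568, 0.016, 0.109]), 0.58), (array([ 0.577, -0.105,  0.066]), 0.46)]
45 0.08 (array([0.2441, 0.0027, 0.0072]), array([0.0004, 0.0505, 0.0728]), array([ 0.398, -0.209,  0.336]))
45 0 (array([0.2481, 0.0028, 0.0871]), array([0.0004, 0.0505, 0.0728]), array([ 0.443, -0.218,  0.271]))
36 0.08 (array([0.2445, 0.0027, 0.0162]), array([0.0004, 0.0505, 0.0728]), array([ 0.403, -0.21 ,  0.329]))
36 0 (array([0.2486, 0.0029, 0.0961]), array([0.0004, 0.0505, 0.0728]), array([ 0.448, -0.219,  0.264]))
```

View pics/a7.png

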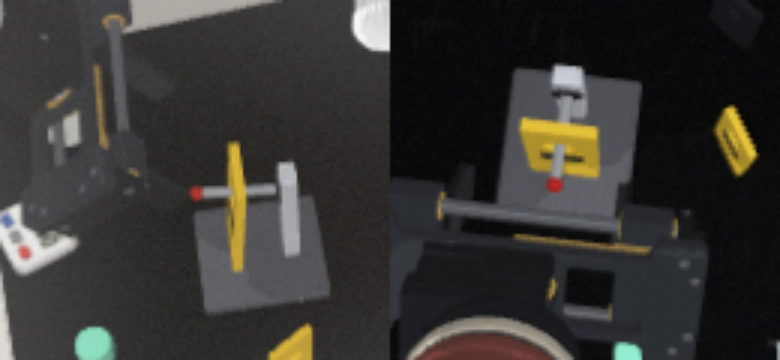

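The guard hangs upright on the peg between ball and post, free of the gripper. Now I move over to the pump and close the fingers.

Call:
{"name": "play_rows", "arguments": {"motion": [[0.0,0.025,0,0.0007,0,0.005,0.007],[0.0,0.06,0.001,0.002,0,0.012,0.018],[0.0,0.1,0.001,0.003,0,0.02,0.03],[0.0,0.14,0.002,0.004,0,0.029,0.042],[0.0,0.18,0.002,0.005,0,0.037,0.054],[0.0,0.22,0.003,0.006,0,0.046,0.066],[0.0,0.244,0.003,0.007,0,0.0505,0.0728],[0.0,0.244,0.003,0.007,0,0.0505,0.0728],[0.0,0.244,0.003,0.007,0,0.0505,0.0728],[0.0,0.244,0.003,0.007,0,0.0505,0.0728],[0.0,0.244,0.003,0.007,0,0.0505,0.0728]], "squeeze": 20}}

```text
t: 9.75
tcp_pos: [0.3974, -0.2079, 0.3371]
tcp_rot: [-2.53, -0.0, -1.762]
ft_force: [-0.6, 0.3, 0.4]
grip_width: 0.081
```

```bash
cat > st.py <<'E'
from h import *
R=toolR(PY,35)
s=status.get_state();Rn=Ro.from_euler('xyz',s["tcp_rot"]);t=Rn.apply([0,0,.182])+s["tcp_pos"]
l=Ro.from_euler('z',-PY).apply(t-PO)-[.03,0,.085]; a=np.array([-.574,0,.819])
print("t",s["t"],"s along axis mm",(l@a*1e3).round(2),"off",((l-(l@a)*a)*1e3).round(1),"F along tool z",Rn.inv().apply(s["ft_force"]).round(2),"w",s["grip_width"])
for q in(34,): print(q,move(R,W(PO,PY,[.03-.574*q/1e3,0,.085+.819*q/1e3])[0],.182))
E
python3 st.py
```

```text
t 9.75 s along axis mm 125.8 off [0.1 1.1 0. ] F along tool z [-0.15  0.32 -0.65] w 0.08137328712720819
34 (array([0.001 , 0.    , 0.0918]), array([-0.0003,  0.0006,  0.0013]), array([ 0.449, -0.219,  0.262]))
```

Call:
{"name": "play_rows", "arguments": {"motion": [[0.0,0.0005,0,0.03,0,0,0],[0.0,0.001,0,0.06,0,0,0.001],[0.0,0.001,0,0.08,0,0,0.001],[0.0,0.001,0,0.09,0,0,0.001],[0.0,0.001,0,0.09,0,0,0.001]]}}

```text
t: 10.25
tcp_pos: [0.448, -0.219, 0.2628]
tcp_rot: [-2.532, 0.001, -1.763]
ft_force: [-0.2, -0.4, 0.5]
grip_width: 0.004
```

```bash
python3 st.py
python3 - <<'E'
from h import *
p,q=[optics.capture(n) for n in("scene","top")]
cv2.imwrite("pics/a8.png",cv2.resize(np.hstack([p["image"][230:350,250:380],q["image"][170:290,360:490]]),None,fx=3,fy=3))
E
```

```text
t 10.25 s along axis mm 35.2 off [-0.4  0.1 -0.3] F along tool z [ 0.42 -0.15 -0.45] w 0.004312581736383191
34 (array([-0.0002, -0.0003,  0.0012]), array([ 0.001 ,  0.0014, -0.0005]), array([ 0.449, -0.219,  0.262]))
```

View pics/a8.png

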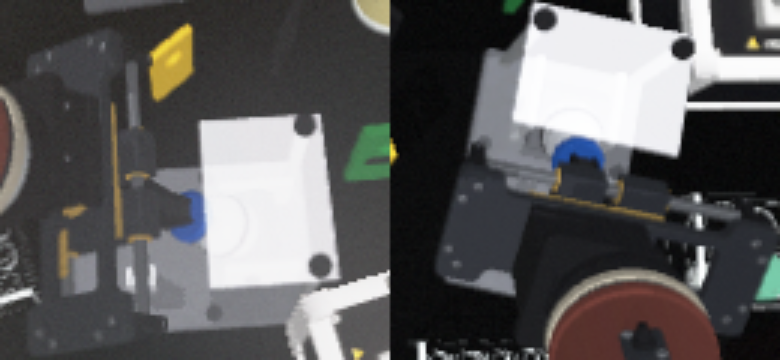

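The closed fingertips are centred on the blue head at about (580,155). I feel for it in small steps.

Call:
{"name": "play_rows", "arguments": {"motion": [[0.0,0,0,0.001,0,0,0],[0.0,0,0,0.002,0,0,0],[0.0,0,0,0.003,0,0,0],[0.0,0,0,0.004,0,0,0],[0.0,0,0,0.005,0,0,0],[0.0,0,0,0.006,0,0,0],[0.0,0,0,0.006,0,0,0]]}}

```text
t: 11.05
tcp_pos: [0.4512, -0.2203, 0.2586]
tcp_rot: [-2.53, 0.001, -1.764]
ft_force: [-1.3, -1.0, 0.3]
grip_width: 0.005
```

```bash
python3 st.py
```

```text
t 11.05 s along axis mm 29.86 off [ 0.2 -0.9  0.1] F along tool z [ 1.22  0.75 -0.85] w 0.0053161746828316635
34 (array([-0.0009,  0.0001, -0.0041]), array([-0.0006,  0.0001, -0.0011]), array([ 0.449, -0.219,  0.262]))
```

Call:
{"name": "play_rows", "arguments": {"motion": [[0.0,0,0,0.001,0,0,0],[0.0,0,0,0.002,0,0,0],[0.0,0,0,0.003,0,0,0],[0.0,0,0,0.004,0,0,0],[0.0,0,0,0.004,0,0,0]]}}

```text
t: 11.55
tcp_pos: [0.4534, -0.2208, 0.2554]
tcp_rot: [-2.53, 0.001, -1.764]
ft_force: [-2.2, 0.8, 2.4]
grip_width: 0.006
```

```bash
python3 st.py
```

```text
t 11.55 s along axis mm 25.92 off [ 0.3 -1.   0.2] F along tool z [-0.33  0.47 -3.27] w 0.006140762676805226
34 (array([-0.001 ,  0.0002, -0.0081]), array([-0.0007, -0.    , -0.0012]), array([ 0.449, -0.219,  0.262]))
```

Contact is at s≈26 mm with about 3 N. I press on slowly.

Call:
{"name": "play_rows", "arguments": {"motion": [[0.0,0,0,0.001,0,0,0],[0.0,0,0,0.002,0,0,0],[0.0,0,0,0.003,0,0,0],[0.0,0,0,0.004,0,0,0],[0.0,0,0,0.005,0,0,0],[0.0,0,0,0.006,0,0,0],[0.0,0,0,0.007,0,0,0],[0.0,0,0,0.008,0,0,0],[0.0,0,0,0.009,0,0,0],[0.0,0,0,0.01,0,0,0],[0.0,0,0,0.011,0,0,0],[0.0,0,0,0.012,0,0,0],[0.0,0,0,0.013,0,0,0],[0.0,0,0,0.013,0,0,0]]}}

```text
t: 12.95
tcp_pos: [0.4608, -0.2222, 0.2449]
tcp_rot: [-2.53, 0.001, -1.764]
ft_force: [-7.4, 1.2, 7.3]
grip_width: 0.008
```

```bash
python3 st.py
```

```text
t 12.95 s along axis mm 13.03 off [ 0.4 -1.   0.2] F along tool z [  0.28   1.92 -10.24] w 0.007893078521460433
34 (array([-0.001 ,  0.0003, -0.021 ]), array([-0.0009, -0.0001, -0.0012]), array([ 0.449, -0.219,  0.262]))
```

Call:
{"name": "play_rows", "arguments": {"motion": [[0.0,0,0,0.0005,0,0,0],[0.0,0,0,0.001,0,0,0],[0.0,0,0,0.001,0,0,0]]}}

```text
t: 13.25
tcp_pos: [0.4613, -0.2224, 0.2442]
tcp_rot: [-2.53, 0.001, -1.764]
ft_force: [-9.3, 1.4, 9.4]
grip_width: 0.006
```

Call:
{"name": "play_rows", "arguments": {"motion": [[0.0,0,0,0.0005,0,0,0],[0.0,0,0,0.001,0,0,0],[0.0,0,0,0.001,0,0,0]]}}

```text
t: 13.55
tcp_pos: [0.4618, -0.2225, 0.2435]
tcp_rot: [-2.53, 0.001, -1.764]
ft_force: [-10.5, 2.8, 12.5]
grip_width: 0.006
```

```bash
python3 st.py
```

```text
t 13.55 s along axis mm 11.32 off [ 0.4 -1.1  0.3] F along tool z [ -0.72   1.65 -16.47] w 0.005831574548333403
34 (array([-0.001 ,  0.0003, -0.0227]), array([-0.0011, -0.0002, -0.0012]), array([ 0.449, -0.219,  0.262]))
```

Force rises about 3.5 N per mm, which is the cushion stiffness and about eight times the spring's, so the plunger is on its stop. I add 1 mm for margin and hold.

Call:
{"name": "play_rows", "arguments": {"motion": [[0.0,0,0,0.0005,0,0,0],[0.0,0,0,0.001,0,0,0],[0.0,0,0,0.001,0,0,0],[0.0,0,0,0.001,0,0,0],[0.0,0,0,0.001,0,0,0],[0.0,0,0,0.001,0,0,0],[0.0,0,0,0.001,0,0,0],[0.0,0,0,0.001,0,0,0]]}}

```text
t: 14.35
tcp_pos: [0.4623, -0.2226, 0.2429]
tcp_rot: [-2.529, 0.001, -1.764]
ft_force: [-14.0, 3.2, 14.0]
grip_width: 0.003
```

Call:
{"name": "play_rows", "arguments": {"motion": [[0.0,0,0,-0.002,0,0,0],[0.0,0,0,-0.004,0,0,0],[0.0,0,0,-0.006,0,0,0],[0.0,0,0,-0.008,0,0,0],[0.0,0,0,-0.01,0,0,0],[0.0,0,0,-0.012,0,0,0],[0.0,0,0,-0.014,0,0,0],[0.0,0,0,-0.016,0,0,0],[0.0,0,0,-0.018,0,0,0],[0.0,0,0,-0.02,0,0,0],[0.0,0,0,-0.023,0,0,0],[0.0,0,0,-0.03,0,0,0],[0.0,0,0,-0.05,0,0,0],[0.0,0,0,-0.08,0,0,0],[0.0,0,0,-0.1,0,0,0],[0.0,0,0,-0.1,0,0,0]]}}

```text
t: 15.95
tcp_pos: [0.4056, -0.2118, 0.327]
tcp_rot: [-2.526, -0.001, -1.765]
ft_force: [-0.1, 0.8, -0.1]
grip_width: 0.005
```

```bash
python3 st.py
python3 - <<'E'
from h import *
p,q=[optics.capture(n) for n in("scene","top")]
for n in("guard_eye","buffer_bottle","reagent_blue"):
    for d in(p,q):print(n,[(np.round(x["point"],3).tolist(),round(x["conf"],2)) for x in spotter.tip_of(d,n)])
hsv=cv2.cvtColor(q["image"],cv2.COLOR_BGR2HSV)[205:240,405:440]
v,u=np.nonzero((abs(hsv[...,0].astype(int)-108)<12)&(hsv[...,1]>120));print("blue",len(u),(u.mean()+405-370)*5,(v.mean()+205-165)*5,u.min()+405,u.max()+405,v.min()+205,v.max()+205)
cv2.imwrite("pics/a9.png",cv2.resize(np.hstack([p["image"][140:360,210:400],q["image"][90:310,260:470]]),None,fx=2,fy=2))
E
```

```text
t 15.95 s along axis mm 112.5 off [ 1.8 -1.6  1.3] F along tool z [-0.72  0.23 -0.1 ] w 0.005033253727578219
34 (array([-0.0014,  0.0017,  0.0785]), array([-0.0049, -0.0018, -0.0008]), array([ 0.449, -0.219,  0.262]))
guard_eye [([0.721, -0.218, 0.086], 0.87), ([0.569, 0.02, 0.113], 0.73), ([0.578, -0.109, 0.064], 0.68), ([0.76, 0.028, 0.079], 0.67), ([0.673, -0.105, 0.063], 0.57)]
guard_eye [([0.571, 0.02, 0.113], 0.86), ([0.763, 0.033, 0.08], 0.84), ([0.715, -0.222, 0.084], 0.74), ([0.576, -0.106, 0.065], 0.68), ([0.674, -0.106, 0.063], 0.51)]
buffer_bottle [([0.444, 0.208, 0.001], 0.59)]
buffer_bottle []
reagent_blue [([0.783, -0.082, -0.001], 0.73)]
reagent_blue [([0.781, -0.08, 0.002], 0.69)]
blue 208 260.8894230769232 290.52884615384613 414 431 216 230
```

View pics/a9.png

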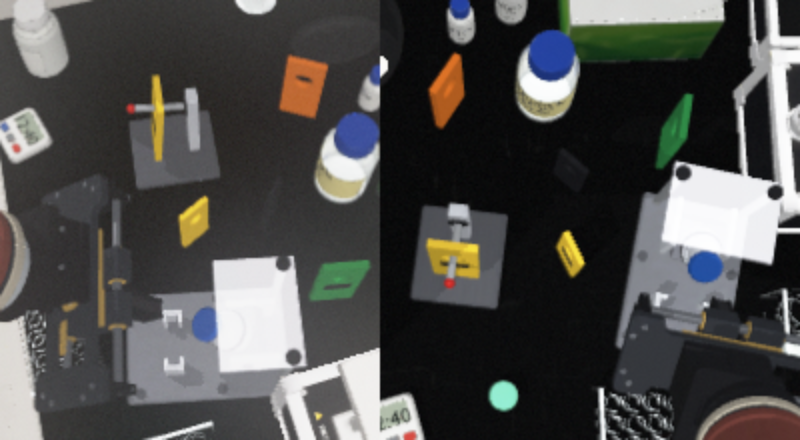

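```bash
python3 -c "
from h import *
print(manip.sign_off())"
```

```text
the job is handed in; nothing more can be done
None
```

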